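# Lock the steel box with its key

## Robot

A 6-joint arm with a two-finger parallel gripper is mounted at the origin on a cart in front of the work surface, level with it; the furniture and walls round the work are solid. World frame = base frame: x ahead of the robot, y to its left, z up, the work surface at z = 0. Lengths are in m, angles in degrees, forces in N, time in s.
With the tool pointing down it reaches from about 0.275 to 0.75 m from the base axis. Payload 10.2 kg.
Tool frame: the origin (TCP) lies between the finger pads; the fingertips stand 25 mm ahead of it and the grasp point (between the pads) lies 6 mm ahead of it (tip_extent is the distance from the TCP to the fingertips, in m); z points along the fingers, y is the line along which they close (so a half turn about z gives the same grasp; the last joint's range is limited). The gripper opens to 88 mm and grips with 3 to 60 N. Pads are 18 mm wide; open, the fingers measure 123 mm over their backs; the gripper's body (75 mm by 187 mm) begins 45 mm behind the grasp point.
Start: joints at [-81.44, 17.928, 85.812, -0, 76.261, -12.8], TCP at [0.191, -0.489, 0.264] pointing down, gripper open.
Joint ranges: [-168.41, 168.41], [-55.51, 124.54], [10.69, 146.95], [-70.63, 250.63], [1, 178], [-165.06, 165.06]. Speed limits (degrees/s): [136.94, 136.94, 172.46, 180, 180, 180].

## Interface

Orientations are given as a 3x3 rotation matrix whose columns are the frame's x, y, z axes.
In Python, from bench import * gives the robot as it stands.
- The arm moves only by the tool apply_moves, never from a script. Its argument "rows" is a list of rows, each a list of 4 numbers: the shift along the world's x, y, z in cm, then the turn about the world's z in degrees. A call has 1 to 10 rows; each row is the pose to reach, as a shift and turn from the pose commanded when the call began; what a row does not reach only later rows make up. A row lasts 1/10 s, in which the tool goes at most 50 mm and 8.59 degrees, less where a joint would pass 70% of its speed; a pose out of reach is approached as far as the arm can. A call with a gripper value outside its range is refused whole. "claw" is the finger opening in cm, from 0 to 8.81, set as the call begins (left out, the last holds). The fingers move at their own pace and stop on an object; "newtons" is the grip in N (left out, the last holds). Time passes only in rows, so rows that repeat a pose let the fingers close. It gives the time, the measured TCP pose, the force, the opening and the grip force at its end, in the units of the state.
- sense(): the state, without advancing time (a new reading comes with each control period).
- read_camera(name): name is "side" or "top" or "wrist"; returns the picture (420x560x3 uint8, blue, green, red); there is no depth.
- camera_info(name): a dict with "mtx" (3x3 intrinsics, pixels), "T" (4x4, takes a point from camera to world coordinates). Camera axes: x right, y down, z forward; pixel columns grow to the right and rows downward; lengths in m; the calibration is good to about 2 mm. A picture is of the moment at which its call begins: read the wrist's pose just before it. camera_info takes no time and is no camera call; for the wrist camera it gives the pose at the moment of the call.
- job_done(): hands the job in; it is judged then, once.
Trained networks look in the newest picture that a camera, given by its name, has taken for a name from the list of things; names that differ only in an ending like _2 or _b are one class to them, and where a whole thing is asked for, a point or a joint stands for the part that bears it (a point fixed in the world has none). Each returns a list of dicts, best first, with "p" (0 to 1); they miss things now and then, are a little off and sometimes report something else, mostly with a low value. They report only what shows in the picture. A call takes as long as a camera call. They do not tell look-alikes from the thing itself.
- regions_of(query, camera): "mask" (420x560 bool, what is visible of it) and "extent" ([left, top, width, height] in pixels, round what is visible of it).
The state is a dict: "time": time; "joint_pos": joint angles; "joint_vel": joint speeds; "tau": joint torques, N m; "eef_pos": TCP position; "orientation": TCP orientation; "ft_force": force on the tool from outside, world axes, zero at the start; "wrist_torque": the same for the moment, N m; "gripper_width": finger opening in m; "gripper_force": force on a finger pad.
Only numpy, scipy, OpenCV 4.12 (cv2) and the standard library are available. Lean on these libraries where they do the work, as an engineer would, in place of code of your own. Each camera call takes 0.05 s, during which the arm holds its last target. There are 200 camera calls.

## Task

Lock the small steel box: take the key from its wooden stand, put it fully into the keyhole of the lock on the box, turn it clockwise to its stop so that the bolt shoots across to the lid, turn it back home and draw it out. Then stand the key fully back in its wooden stand and let go. The lock wants a gentle hand: feel for the keyhole, never force the key, and leave the other things where they are.

Things in the scene. Friction and masses are not known exactly. Their poses are not given: they have to be found in the camera images.
- key: Plain steel key, 66 mm tall, about 60 g, standing upright (z up). Origin on its axis at the underside of its round collar (19 mm across, 4 mm thick). Above the collar a neck 10 mm wide (x), 8 mm thick (y), then the bow. Below it the shank. Its bit points to +x.
- key_bow (a point): Middle of the key's flat bow, 26 mm above the key's origin: 26 mm wide along the key's x, 8 mm thick along its y, from 12 to 40 mm above the origin. Grip it from above across its thickness (fingers closing along the key's y); keep fingertips above the collar.
- key_tip (a point): Tip of the key's rounded nose, 26 mm below the key's origin. Round shank 9 mm across; the flat bit sticks out of it towards the key's +x to 15 mm from the axis, 4.5 mm thick, from 8 to 18 mm below the origin.
- keyhole (a point): Nominal keyhole centre on the lock's flat top face, 88 mm over the worktop; z up, x along its slot, -y to the lid. The lock was fitted by hand: the true keyhole is up to 5 mm off in x and up to 5 mm in y, same height, parallel: feel for it. Round hole 11.6 mm across, slot 7.1 mm wide reaching 16.5 mm from the centre to +x, plate 4 mm thick. Over 50 N between key and box harms the lock.
- bolt (a joint): Travel (m) of the brass bolt in the lock towards the lid: 0 open, 0.006 to 0.010 with the key at its stop. Home: bit over the slot; only so the key goes in (collar on the face) or out. Turning clockwise from above (key yaw falls) drives the bolt from about 20 degrees on, against some 3 N; fixed stop at about 75 degrees, another just past home on the way back. The bolt stays thrown.
- strongbox: Grey steel box, fixed, 56 mm high, white lid on its -y part, lock case on top. Origin on the worktop under the nominal keyhole, same axes. It reaches 72 mm either way in x, 42 mm to +y, 179 mm to -y. Lock case 32 mm high on it, from 24 mm behind to 24 mm before the keyhole in x, -32 to +24 mm in y; keeper bracket on the lid.
- keeper (a point): Top of the keeper bracket on the lid that takes the bolt, 54 mm to -y of the nominal keyhole, 82 mm above the worktop, 40 mm wide along x.
- key_stand: Fixed wooden block 45 mm high with a well for the key, which stands in it with its collar on the block's top, bit to the block's +x, key origin 45 mm above the block's origin. Origin on the worktop under the key's place; block from -24 to +34 mm in x, 24 mm either way in y; well from -7.5 to +19 mm in x, 7.5 mm either way in y, 33 mm deep.
- shaker: Salt shaker, grey top, 44 mm wide, 90 mm high, behind the work; origin under its centre. To be left alone.
- mug_2: Small white cup, 61 mm wide, 51 mm high, left of the stand; origin under its centre. To be left alone.
Not all that is in view belongs to the job. Of the things that look like the key, the smallest one is meant.

How it is judged (in metres and radians):
On the way, in this order (a step that is already met when the one before it is completed fails the run):
1. key fully in the keyhole, collar on the lock's face, bolt still open (z of key in the frame of keyhole below 0.004 m and horizontal distance between key and keyhole below 0.008 m and angle between the x axis of key and the x axis of keyhole, either way round below 0.3 rad and value of joint bolt below 0.002 m), for 0.1 s.
2. key turned clockwise to its stop in the lock, bolt thrown (value of joint bolt above 0.0055 m and angle between the x axis of key and the x axis of keyhole, either way round above 1.05 rad and z of key in the frame of keyhole below 0.005 m and horizontal distance between key and keyhole below 0.008 m), for 0.1 s.
3. key turned back home, still in the lock, bolt still thrown (angle between the x axis of key and the x axis of keyhole, either way round below 0.2 rad and value of joint bolt above 0.005 m and z of key in the frame of keyhole below 0.02 m and horizontal distance between key and keyhole below 0.008 m), for 0.05 s.
4. key drawn out of the lock (distance between key and keyhole above 0.03 m), for 0.05 s.
At the end, for the whole second after the job is handed in: The bolt stays thrown by more than 5 mm; the key stands at rest in its stand, upright within 0.15 rad, its collar on the block's top (within 4 mm) and its axis within 8 mm of its place (value of joint bolt above 0.005 m and z of key in the frame of key_stand between 0.041 and 0.049 m and horizontal distance between key and key_stand below 0.008 m and angle between key's own z axis and vertical below 0.15 rad and linear speed of key below 0.02 m/s); the robot touches nothing.
It fails at once if the key is forced: more than 50 N between key and box or lock (contact force between key and strongbox above 50 N).
It fails at once if shaker or cup pushed more than 3 cm (distance of any of shaker, mug_2 from where it was at the start of the episode above 0.03 m).
It also fails if it takes over 72 s, if anything falls off the work surface, if the arm or the gripper's body presses on something with over 40 N, if the wrist force passes 120 N, or if a joint passes its speed limit or range.

## Working session

There is one attempt and no reset: what is moved stays moved. The work goes in short steps, Python scripts to look and compute and a tool call to move; the robot and the scene stay as the last step left them, time stands still between calls to the robot, and variables do not carry over. Pictures are saved under pics/ and viewed, at most 10 in all, crops included, and the job is handed in when it is done.

Besides the shell and the picture viewer there is one more tool, called after "Call:" by a JSON object that holds its "op" and its "data", one argument or row to a line. apply_moves: Moves the arm, as the interface text tells. Its arguments: {"type":"object","properties":{"rows":{"type":"array"},"claw":{"type":"number"},"newtons":{"type":"number"}},"required":["rows"]}

```bash
mkdir -p pics
python3 - <<'E'
from bench import *
import cv2,numpy as np
ims=[]
for c in ["side","top"]:
    im=read_camera(c); cv2.imwrite(f"pics/{c}0.png",im)
    i=camera_info(c); print(c,i["mtx"].round(1).tolist(),i["T"].round(4).tolist())
    for q in ["key","strongbox","key_stand","shaker","mug_2","keeper","keyhole"]:
        try:
            for r in regions_of(q,c)[:4]:
                print(q,round(r["p"],2),r["extent"])
        except Exception as e: print(q,e)
print(sense()["time"])
E
```

```text
side [[492.4, 0.0, 265.5], [0.0, 492.4, 203.3], [0.0, 0.0, 1.0]] [[-0.9867, -0.0912, 0.1344, 0.4248], [-0.1621, 0.6064, -0.7785, 0.8827], [-0.0105, -0.7899, -0.6131, 0.6884], [0.0, 0.0, 0.0, 1.0]]
key 0.9 [306.5, 292.2, 51.2, 24.9]
key 0.84 [239.8, 236.7, 34.2, 26.4]
key 0.53 [265.4, 263.9, 14.7, 20.0]
strongbox 0.8 [266.5, 134.9, 64.2, 62.0]
key_stand 0.93 [255.9, 267.5, 31.4, 38.2]
shaker 0.93 [188.8, 211.1, 25.1, 42.8]
shaker 0.19 [266.0, 132.6, 69.8, 65.5]
mug_2 0.82 [215.0, 315.5, 42.2, 42.0]
keeper 0.56 [268.0, 131.1, 63.0, 68.7]
keyhole 0.77 [268.7, 132.3, 61.1, 68.0]
top [[477.5, 0.0, 273.1], [0.0, 477.5, 216.9], [0.0, 0.0, 1.0]] [[-0.006, -0.9914, 0.1311, 0.3772], [-0.9999, 0.0049, -0.0088, 0.1143], [0.008, -0.1311, -0.9913, 1.1601], [0.0, 0.0, 0.0, 1.0]]
key 0.86 [231.7, 190.6, 28.1, 26.3]
key 0.66 [181.9, 247.0, 23.7, 40.0]
key 0.38 [193.6, 216.0, 8.4, 10.2]
strongbox 0.81 [316.9, 186.6, 106.3, 71.4]
key_stand 0.89 [189.9, 208.3, 20.5, 28.9]
shaker 0.85 [231.4, 145.4, 20.4, 23.1]
mug_2 0.69 [132.0, 192.1, 28.1, 28.6]
keeper 0.65 [318.1, 186.0, 106.4, 70.7]
keyhole 0.89 [320.2, 180.6, 99.5, 76.6]
0.8
```

View pics/top0.png

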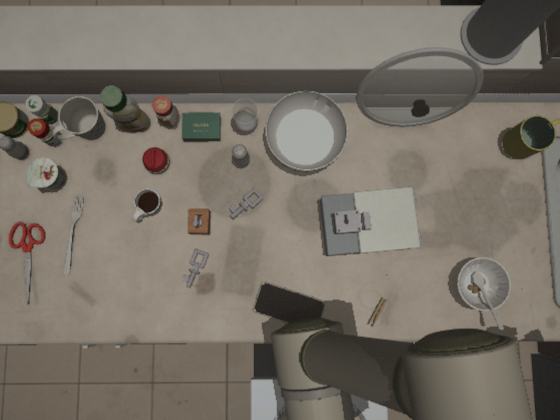

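View pics/side0.png

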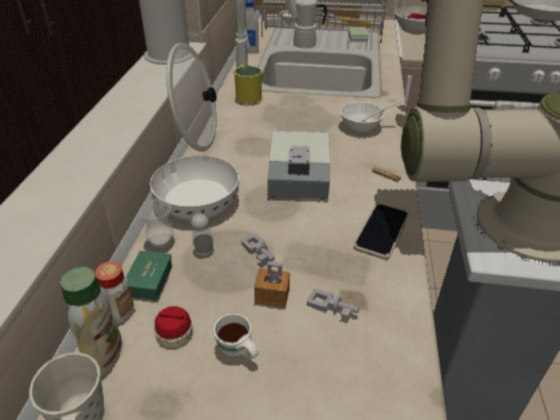

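Top view: stand with the key near (199,221), lock case near (347,222), lid to the right (-y), and two larger decoy keys lying at (245,205) and (196,267). Next I work out rough positions.

```bash
cat > h.py <<'E'
from bench import *
import cv2,numpy as np
def ray(info,uv,z):
    uv=np.atleast_2d(np.float64(uv)); K=info["mtx"];T=np.array(info["T"])
    d=np.c_[(uv[:,0]-K[0][2])/K[0][0],(uv[:,1]-K[1][2])/K[1][1],np.ones(len(uv))]@T[:3,:3].T
    return (T[:3,3]+d*((z-T[2,3])/d[:,2:3]))
def proj(info,P):
    K=np.array(info["mtx"]);T=np.array(info["T"]);c=(np.atleast_2d(P)-T[:3,3])@T[:3,:3]
    p=c@K.T; return p[:,:2]/p[:,2:]
E
python3 - <<'E'
from h import *
i=camera_info("top"); read_camera("top")
for q,z,n in [("key_stand",.045,1),("strongbox",.056,1),("keyhole",.088,1),("shaker",.09,1),("mug_2",.05,1),("key",.07,3)]:
    for r in regions_of(q,"top")[:n]:
        m=r["mask"].astype(np.uint8); pts=cv2.findNonZero(m)[:,0]
        w=ray(i,pts,z)[:,:2].astype(np.float32)
        print(q,round(r["p"],2),"mean",w.mean(0).round(3),"rect",[np.round(a,3) for a in cv2.minAreaRect(w)])
w=camera_info("wrist");print(np.round(w["T"],3).tolist(),w["mtx"][0][0]);s=sense();print(s["eef_pos"],np.round(s["orientation"],3).tolist(),s["time"])
E
```

```text
key_stand 0.68 mean [0.517 0.277] rect [array([0.517, 0.279]), array([0.052, 0.059]), np.float64(89.723)]
strongbox 0.58 mean [ 0.513 -0.122] rect [array([ 0.515, -0.122]), array([0.148, 0.227]), np.float64(4.569)]
keyhole 0.61 mean [ 0.509 -0.114] rect [array([ 0.51 , -0.114]), array([0.144, 0.222]), np.float64(6.323)]
shaker 0.82 mean [0.662 0.178] rect [array([0.662, 0.177]), array([0.041, 0.054]), np.float64(84.117)]
key 0.84 mean [0.409 0.284] rect [array([0.406, 0.284]), array([0.035, 0.085]), np.float64(66.761)]
key 0.75 mean [0.555 0.166] rect [array([0.552, 0.168]), array([0.034, 0.084]), np.float64(40.687)]
key 0.66 mean [0.515 0.279] rect [array([0.515, 0.279]), array([0.024, 0.015]), np.float64(12.055)]
[[0.364, -0.884, -0.292, 0.267], [-0.931, -0.345, -0.114, -0.459], [0.0, 0.314, -0.95, 0.386], [0.0, 0.0, 0.0, 1.0]] 343.5557601826564
[ 0.19120731 -0.48894368  0.26371085] [[0.931, 0.364, 0.0], [0.364, -0.931, 0.0], [0.0, -0.0, -1.0]] 1.15
```

Call:
{"op": "apply_moves", "data": {
  "rows": [
    [3,4,0,-2],
    [6,8,0,-4],
    [9,12,0,-6],
    [12,16,0,-8],
    [15,20,0,-10],
    [18,24,0,-12],
    [21,28,0,-13],
    [24,32,0,-14],
    [27,36,0,-15],
    [30,40,0,-16]
  ]
}}

```text
time: 2.15
eef_pos: [0.4921, -0.087, 0.2639]
orientation: [[0.996, 0.093, 0.0], [0.093, -0.996, -0.0], [0.0, 0.0, -1.0]]
ft_force: [0.4, -1.3, 0.7]
gripper_width: 0.088
gripper_force: 0.0
```

Call:
{"op": "apply_moves", "data": {
  "rows": [
    [1.5,2,-2,0],
    [1.5,3.5,-4,0],
    [1.5,3.5,-4,0],
    [1.5,3.5,-4,0]
  ]
}}

```text
time: 2.55
eef_pos: [0.5063, -0.0543, 0.2243]
orientation: [[0.996, 0.094, 0.0], [0.094, -0.996, -0.0], [0.0, 0.0, -1.0]]
ft_force: [0.1, 0.3, -0.4]
gripper_width: 0.0878
gripper_force: 0.0
```

Run:
```python
from h import *
s=sense();i=camera_info("wrist");im=read_camera("wrist");cv2.imwrite("pics/lock.png",im)
print(s["eef_pos"],np.round(s["orientation"],3).tolist(),s["time"],np.abs(s["joint_vel"]).max())
np.savez("lock.npz",mtx=i["mtx"],T=i["T"])
```

```text
[ 0.50627039 -0.05433984  0.22428861] [[0.996, 0.094, 0.0], [0.094, -0.996, -0.0], [0.0, 0.0, -1.0]] 2.55 1.1866509366154616
```

View pics/lock.png

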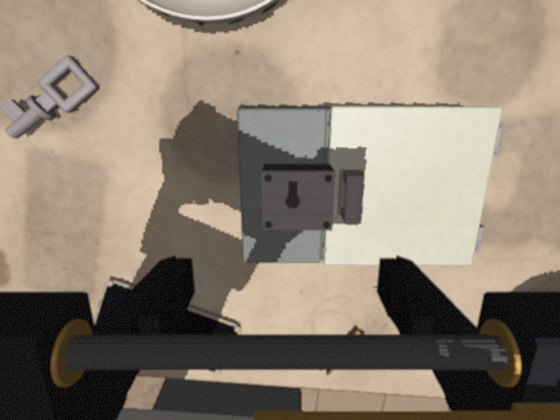

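The wrist view shows the keyhole as a dark shape: round hole near (293,201), slot up to (293,181). The lock case spans about (262–333, 165–230), and the lid is to the right.

Run:
```python
from h import *
i=dict(np.load("lock.npz")); im=cv2.imread("pics/lock.png"); g=cv2.cvtColor(im,cv2.COLOR_BGR2GRAY)
print(g[176:210:2,284:303])
c=g[150:240,250:375]; cv2.imwrite("pics/lockc.png",cv2.resize(c,None,fx=6,fy=6,interpolation=cv2.INTER_CUBIC))
def w(uv,z): return ray(i,uv,z)[:,:2].round(4).tolist()
print("box back corners",w([[239,107],[500,107],[472,265],[243,263]],.056))
print("case top corners",w([[263,171],[333,171],[333,230],[263,230]],.088))
print("hole",w([[292.5,201],[292.5,181]],.088))
```

```text
[[82 82 83 80 80 84 80 81 82 83 83 83 83 79 80 85 80 77 87]
 [80 82 80 84 81 83 85 82 82 88 82 85 78 84 87 84 79 82 82]
 [83 81 83 83 82 71 76 82 83 79 81 82 77 79 84 83 81 83 83]
 [79 80 83 75 65 46 39 39 46 40 42 41 45 65 72 86 81 79 80]
 [83 85 82 73 62 47 39 32 38 37 38 33 43 66 74 83 82 83 78]
 [84 79 83 75 60 52 39 34 39 39 32 45 41 61 70 84 82 79 77]
 [75 86 82 78 64 42 32 39 39 38 27 43 38 68 78 78 85 85 86]
 [80 82 85 76 59 44 43 35 35 37 32 41 44 67 80 82 86 86 80]
 [80 85 84 76 61 46 35 38 39 35 34 32 48 64 77 86 81 80 83]
 [82 83 82 72 54 45 30 40 37 36 39 38 46 62 74 85 88 84 79]
 [76 84 74 69 49 30 36 34 33 37 32 40 35 52 70 78 81 80 76]
 [82 75 50 42 35 35 39 39 40 37 40 36 37 40 41 61 73 85 79]
 [75 63 47 32 35 40 33 38 33 44 38 32 35 32 45 52 74 75 82]
 [74 63 41 40 38 39 35 42 41 41 39 37 35 33 36 56 72 79 87]
 [83 70 58 52 34 38 33 41 39 40 39 32 36 34 52 63 70 78 84]
 [84 78 79 63 57 40 43 37 37 43 43 36 55 64 66 72 84 82 79]
 [80 84 79 82 79 70 68 65 64 64 65 71 75 77 80 81 89 85 84]]
box back corners [[0.575, -0.0097], [0.5947, -0.2205], [0.4528, -0.2353], [0.4349, -0.0206]]
case top corners [[0.5312, -0.0344], [0.5362, -0.0876], [0.4881, -0.0942], [0.4828, -0.0379]]
hole [[0.5094, -0.0592], [0.5255, -0.0576]]
```

View pics/lockc.png

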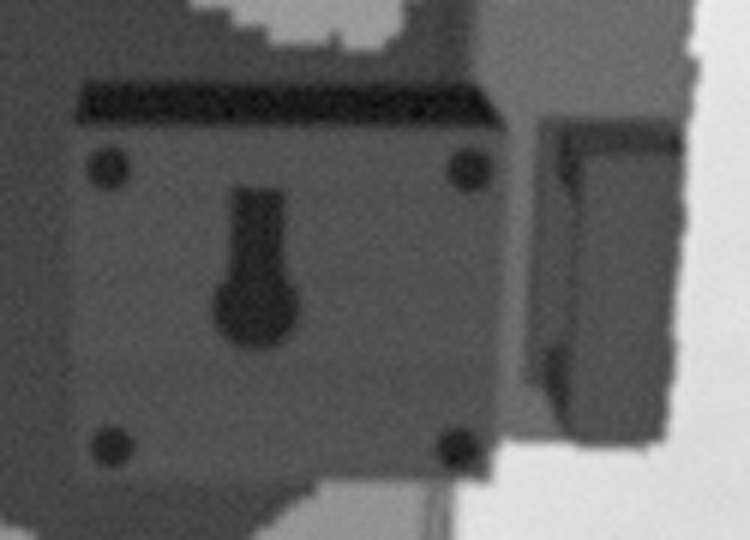

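The visible keyhole sits at (0.509,-0.059), yaw about 5.5°, close to the nominal position. Now the stand.

Call:
{"op": "apply_moves", "data": {
  "rows": [
    [0,4.5,0,-1],
    [0,9,0,-2],
    [0,13.5,0,-3],
    [0.5,18,0,-4],
    [1,22.5,0,-5],
    [1,27,0,-5],
    [1,31,0,-5],
    [1,33.5,0,-5],
    [1,33.5,0,-5],
    [1,33.5,0,-5]
  ]
}}

```text
time: 3.6
eef_pos: [0.5168, 0.2801, 0.2245]
orientation: [[1.0, 0.006, 0.001], [0.006, -1.0, -0.0], [0.001, 0.0, -1.0]]
ft_force: [0.2, -0.2, 0.3]
gripper_width: 0.0878
gripper_force: 0.0
```

Run:
```python
from h import *
s=sense();i=camera_info("wrist");im=read_camera("wrist");cv2.imwrite("pics/stand.png",im)
print(s["eef_pos"],np.round(s["orientation"],3).tolist(),s["time"],np.abs(s["joint_vel"]).max())
np.savez("stand.npz",mtx=i["mtx"],T=i["T"])
for q in ["key_stand","key"]:
    for r in regions_of(q,"wrist")[:2]: print(q,r["p"],r["extent"])
cv2.imwrite("pics/standc.png",cv2.resize(im[110:290,190:390],None,fx=3.3,fy=3.3,interpolation=cv2.INTER_CUBIC))
```

```text
[0.51675432 0.28009808 0.22448967] [[1.0, 0.006, 0.001], [0.006, -1.0, -0.0], [0.001, 0.0, -1.0]] 3.6 1.241870851007698
key_stand 0.68 [260.3, 150.4, 52.6, 71.2]
key 0.87 [245.4, 237.9, 57.7, 80.2]
key 0.86 [272.8, 173.4, 21.4, 46.2]
```

View pics/standc.png

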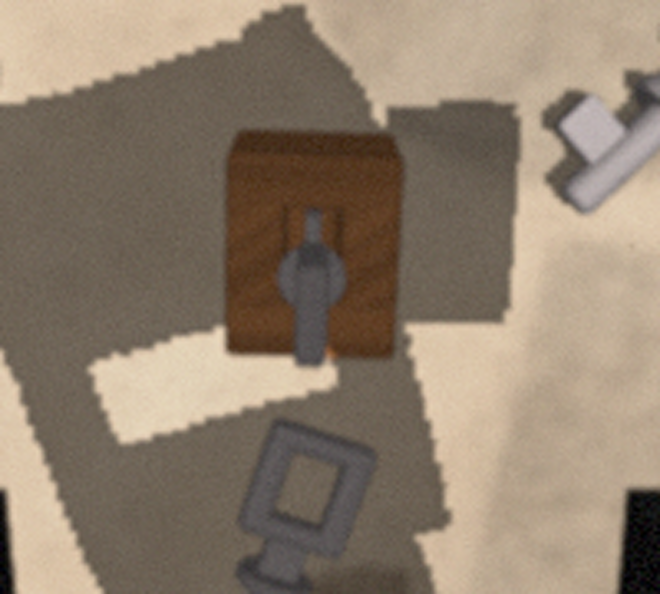

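The crop shows the stand with the key upright in it, its bit towards the top (+x). The collar centre is at about full-image (284.5,194), and the block top's corners are at crop (230,160), (402,160), (394,356) and (228,352).

Run:
```python
from h import *
i=dict(np.load("stand.npz"))
f=lambda p:np.array(p)/3.3+[190,110]
print("collar",ray(i,f([[312.5,278],[278,278],[347,278],[312,245],[312,311]]),.049).round(4).tolist())
c=ray(i,f([[230,160],[403,160],[394,356],[228,352]]),.045);print("block",c.round(4).tolist(),c.mean(0))
print("bow near end",ray(i,f([[297,360],[325,362]]),.085).round(4).tolist())
print("slot",ray(i,f([[287,207],[343,207]]),.045).round(4).tolist())
print("well +x edge / bit dir",ray(i,f([[314,210]]),.045).round(4).tolist())
# predict key features for key pose
for x,y in [(.512,.279),(.514,.279),(.516,.279)]:
    P=np.array([[x-.013,y,.085],[x+.013,y,.085],[x,y,.049]]);print(x,((proj(i,P)-[190,110])*3.3).round(0).tolist())
```

```text
collar [[0.514, 0.2812, 0.049], [0.514, 0.2906, 0.049], [0.5141, 0.2718, 0.049], [0.5233, 0.2814, 0.049], [0.5046, 0.2813, 0.049]]
block [[0.5455, 0.3034, 0.045], [0.5457, 0.2571, 0.045], [0.4901, 0.258, 0.045], [0.4911, 0.3049, 0.045]] [0.51810289 0.28087576 0.045     ]
bow near end [[0.5033, 0.2849, 0.085], [0.5028, 0.278, 0.085]]
slot [[0.5328, 0.2882, 0.045], [0.5329, 0.273, 0.045]]
well +x edge / bit dir [[0.532, 0.2809, 0.045]]
0.512 [[321.0, 376.0], [322.0, 275.0], [320.0, 285.0]]
0.514 [[321.0, 369.0], [322.0, 267.0], [321.0, 278.0]]
0.516 [[321.0, 361.0], [322.0, 259.0], [321.0, 271.0]]
```

Call:
{"op": "apply_moves", "data": {
  "rows": [
    [-0.3,0.1,-4,-1.4],
    [-0.3,0.1,-8,-1.4],
    [-0.3,0.1,-11,-1.4],
    [-0.3,0.1,-13.5,-1.4],
    [-0.3,0.1,-14.5,-1.4],
    [-0.3,0.1,-14.5,-1.4]
  ],
  "claw": 4
}}

```text
time: 4.35
eef_pos: [0.5131, 0.2812, 0.0782]
orientation: [[1.0, -0.019, -0.002], [-0.019, -1.0, -0.001], [-0.002, 0.001, -1.0]]
ft_force: [1.3, -0.1, -0.0]
gripper_width: 0.0423
gripper_force: 0.0
```

Call:
{"op": "apply_moves", "data": {
  "rows": [
    [0,0,0,0],
    [0,0,0,0],
    [0,0,0,0],
    [0,0,0,0],
    [0,0,0,0],
    [0,0,0,0]
  ],
  "claw": 0,
  "newtons": 40
}}

```text
time: 4.95
eef_pos: [0.5134, 0.2821, 0.0792]
orientation: [[1.0, -0.018, 0.001], [-0.018, -1.0, 0.0], [0.001, -0.0, -1.0]]
ft_force: [-0.9, -0.5, 3.3]
gripper_width: 0.0076
gripper_force: 40.0
```

Call:
{"op": "apply_moves", "data": {
  "rows": [
    [0,0,1.5,0],
    [0,0,4,0],
    [0,0,7,0],
    [0,0,10,0],
    [0,-4,10,0],
    [0,-8,10,1],
    [0,-12,10,2],
    [-0.1,-16,10,3],
    [-0.2,-20,10,4],
    [-0.3,-24,10,5]
  ]
}}

```text
time: 5.95
eef_pos: [0.5098, 0.0405, 0.1787]
orientation: [[0.998, 0.07, -0.0], [0.07, -0.998, 0.0], [-0.0, -0.0, -1.0]]
ft_force: [0.1, 0.7, -0.7]
gripper_width: 0.0073
gripper_force: 40.0
```

Call:
{"op": "apply_moves", "data": {
  "rows": [
    [-0.1,-4,0,1],
    [-0.1,-8,0,1.6],
    [-0.2,-10,0,1.6],
    [-0.2,-10,-1,1.6],
    [-0.2,-10,-2,1.6],
    [-0.2,-10,-2.3,1.6],
    [-0.2,-10,-2.5,1.6],
    [-0.2,-10,-2.5,1.6],
    [-0.2,-10,-2.5,1.6]
  ]
}}

```text
time: 6.85
eef_pos: [0.5084, -0.0575, 0.1539]
orientation: [[0.995, 0.098, 0.0], [0.098, -0.995, -0.0], [0.0, 0.0, -1.0]]
ft_force: [-0.5, 0.5, -0.7]
gripper_width: 0.0073
gripper_force: 40.0
```

Run:
```python
from h import *
s=sense();i=camera_info("wrist");im=read_camera("wrist");s2=sense()
print(s["eef_pos"],np.round(s["orientation"],3).tolist(),s["ft_force"],s2["eef_pos"],s2["ft_force"],s["time"])
x,y,w,h=200,130,170,140
cv2.imwrite("pics/over.png",cv2.resize(im[y:y+h,x:x+w],None,fx=4,fy=4,interpolation=cv2.INTER_CUBIC))
```

```text
[ 0.50836939 -0.05753716  0.15393253] [[0.995, 0.098, 0.0], [0.098, -0.995, -0.0], [0.0, 0.0, -1.0]] [-0.51563912  0.47429916 -0.69454873] [ 0.50838061 -0.05764497  0.15401694] [-0.02357985  0.21929254 -0.72780182] 6.85
```

View pics/over.png

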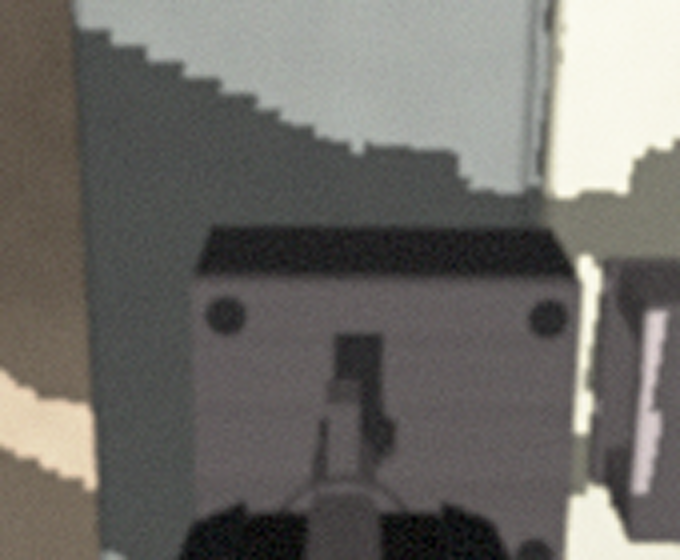

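The view over the lock shows the bit at crop x≈344, and the slot (top edge at y≈335) centred at crop x≈360 with the hole's right edge at x≈395.

Run:
```python
from h import *
i=camera_info("wrist")
f=lambda p:np.array(p)/4+[200,130]
s=sense();R=np.array(s["orientation"]);e=s["eef_pos"];print(e)
r=lambda p,z:((ray(i,f(p),z)-e)@R).round(4)[:,:2].tolist()
# in tool coordinates (x along slot; y = -world y)
print("slot sides/far end",r([[337,360],[383,360],[360,334]],.088))
print("hole right edge",r([[396,435]],.088))
print("bit top sides, far edge",r([[327,430],[361,430],[344,403]],.112),"bottom far",r([[344,380]],.102))
print("bow",r([[308,520],[380,520]],.160))
print("case edges",r([[193,300],[577,300],[385,275]],.088))
```

```text
[ 0.50838061 -0.05764497  0.15401694]
slot sides/far end [[0.0126, -0.0012], [0.0126, 0.0055], [0.0166, 0.0021]]
hole right edge [[0.0007, 0.0075]]
bit top sides, far edge [[0.0118, -0.0024], [0.0118, 0.002], [0.0155, -0.0002]] bottom far [[0.0149, -0.0002]]
bow [[0.0231, -0.0037], [0.0231, 0.003]]
case edges [[0.0218, -0.0219], [0.0217, 0.0333], [0.0255, 0.0057]]
```

Call:
{"op": "apply_moves", "data": {
  "rows": [
    [0,-0.2,0,0],
    [0,-0.2,-0.2,0],
    [0,-0.2,-0.4,0],
    [0,-0.2,-0.5,0],
    [0,-0.2,-0.6,0],
    [0,-0.2,-0.7,0],
    [0,-0.2,-0.7,0]
  ]
}}

```text
time: 7.6
eef_pos: [0.5082, -0.0599, 0.1466]
orientation: [[0.995, 0.097, -0.0], [0.097, -0.995, 0.0], [-0.0, -0.0, -1.0]]
ft_force: [-1.1, -0.0, -0.1]
gripper_width: 0.0077
gripper_force: 40.0
```

Call:
{"op": "apply_moves", "data": {
  "rows": [
    [0,0,-0.1,0],
    [0,0,-0.2,0],
    [0,0,-0.2,0]
  ]
}}

```text
time: 7.9
eef_pos: [0.5081, -0.0599, 0.1446]
orientation: [[0.995, 0.097, -0.0], [0.097, -0.995, 0.0], [-0.0, -0.0, -1.0]]
ft_force: [0.7, 0.1, -0.4]
gripper_width: 0.0075
gripper_force: 40.0
```

Call:
{"op": "apply_moves", "data": {
  "rows": [
    [0,0,-0.1,0],
    [0,0,-0.2,0],
    [0,0,-0.3,0],
    [0,0,-0.4,0],
    [0,0,-0.4,0]
  ]
}}

```text
time: 8.4
eef_pos: [0.5081, -0.0599, 0.1406]
orientation: [[0.995, 0.097, -0.0], [0.097, -0.995, 0.0], [-0.0, -0.0, -1.0]]
ft_force: [0.0, 0.4, -0.7]
gripper_width: 0.0072
gripper_force: 40.0
```

Call:
{"op": "apply_moves", "data": {
  "rows": [
    [0,0,-0.1,0],
    [0,0,-0.2,0],
    [0,0,-0.2,0]
  ]
}}

```text
time: 8.7
eef_pos: [0.5082, -0.0599, 0.1386]
orientation: [[0.995, 0.097, -0.0], [0.097, -0.995, 0.0], [-0.0, -0.0, -1.0]]
ft_force: [-0.2, 0.6, -0.7]
gripper_width: 0.008
gripper_force: 40.0
```

Call:
{"op": "apply_moves", "data": {
  "rows": [
    [0,0,-0.1,0],
    [0,0,-0.2,0],
    [0,0,-0.3,0],
    [0,0,-0.3,0]
  ]
}}

```text
time: 9.1
eef_pos: [0.5081, -0.0599, 0.1356]
orientation: [[0.995, 0.097, -0.0], [0.097, -0.995, 0.0], [-0.0, -0.0, -1.0]]
ft_force: [0.1, -0.2, -0.8]
gripper_width: 0.0075
gripper_force: 40.0
```

Call:
{"op": "apply_moves", "data": {
  "rows": [
    [0,0,-0.2,0],
    [0,0,-0.4,0],
    [0,0,-0.6,0],
    [0,0,-0.8,0],
    [0,0,-0.9,0],
    [0,0,-1.0,0],
    [0,0,-1.0,0]
  ]
}}

```text
time: 9.8
eef_pos: [0.5082, -0.0599, 0.1256]
orientation: [[0.995, 0.097, -0.0], [0.097, -0.995, 0.0], [-0.0, -0.0, -1.0]]
ft_force: [0.2, 0.7, -1.6]
gripper_width: 0.0079
gripper_force: 40.0
```

Call:
{"op": "apply_moves", "data": {
  "rows": [
    [0,0,-0.1,0],
    [0,0,-0.2,0],
    [0,0,-0.25,0],
    [0,0,-0.25,0]
  ]
}}

```text
time: 10.2
eef_pos: [0.5082, -0.0599, 0.1232]
orientation: [[0.995, 0.097, -0.0], [0.097, -0.995, 0.0], [-0.0, -0.0, -1.0]]
ft_force: [0.1, 0.8, -0.0]
gripper_width: 0.0073
gripper_force: 40.0
```

Call:
{"op": "apply_moves", "data": {
  "rows": [
    [0,0,-0.05,0],
    [0,0,-0.05,0]
  ]
}}

```text
time: 10.4
eef_pos: [0.5082, -0.0599, 0.1227]
orientation: [[0.995, 0.097, -0.0], [0.097, -0.995, 0.0], [-0.0, -0.0, -1.0]]
ft_force: [-0.3, 0.2, -0.9]
gripper_width: 0.0076
gripper_force: 40.0
```

Call:
{"op": "apply_moves", "data": {
  "rows": [
    [0,0,0,-3],
    [0,0,0,-6],
    [0,0,0,-9],
    [0,0,0,-12],
    [0,0,0,-15],
    [0,0,0,-15]
  ]
}}

```text
time: 11.0
eef_pos: [0.5082, -0.06, 0.1227]
orientation: [[0.986, -0.164, 0.0], [-0.164, -0.986, -0.0], [0.0, 0.0, -1.0]]
ft_force: [-0.3, -0.3, 0.1]
gripper_width: 0.0074
gripper_force: 40.0
```

Call:
{"op": "apply_moves", "data": {
  "rows": [
    [0,0,0,-3],
    [0,0,0,-6],
    [0,0,0,-9],
    [0,0,0,-12],
    [0,0,0,-15],
    [0,0,0,-15]
  ]
}}

```text
time: 11.6
eef_pos: [0.5083, -0.0595, 0.1227]
orientation: [[0.911, -0.413, 0.0], [-0.413, -0.911, 0.001], [-0.0, -0.001, -1.0]]
ft_force: [1.5, 2.6, -0.2]
gripper_width: 0.007
gripper_force: 40.0
```

Run:
```python
from h import *
s=sense();print(s["ft_force"],s["wrist_torque"],s["joint_pos"])
```

```text
[ 1.54006247  2.6330227  -0.2458812 ] [ 0.68886241 -0.20518726  0.07800184] [-1.98360404e+01  2.54342161e+01  9.80890554e+01  5.33710798e-02
  5.64755647e+01  9.45229213e+01]
```

Call:
{"op": "apply_moves", "data": {
  "rows": [
    [0,0,0,-3],
    [0,0,0,-6],
    [0,0,0,-9],
    [0,0,0,-12],
    [0,0,0,-15],
    [0,0,0,-15]
  ]
}}

```text
time: 12.2
eef_pos: [0.5082, -0.0597, 0.1227]
orientation: [[0.773, -0.634, 0.0], [-0.634, -0.773, 0.0], [-0.0, -0.0, -1.0]]
ft_force: [1.1, 3.7, -0.6]
gripper_width: 0.0076
gripper_force: 40.0
```

Call:
{"op": "apply_moves", "data": {
  "rows": [
    [0,0,0,-3],
    [0,0,0,-6],
    [0,0,0,-9],
    [0,0,0,-12],
    [0,0,0,-15],
    [0,0,0,-15]
  ]
}}

```text
time: 12.8
eef_pos: [0.5082, -0.0598, 0.1227]
orientation: [[0.583, -0.812, -0.0], [-0.812, -0.583, 0.0], [-0.0, -0.0, -1.0]]
ft_force: [0.8, 2.9, 0.2]
gripper_width: 0.0073
gripper_force: 40.0
```

Run:
```python
from h import *
s=sense();print(s["ft_force"],s["wrist_torque"],s["joint_pos"])
```

```text
[0.83736292 2.88008013 0.18339762] [ 0.68510789 -0.09981324  0.0468119 ] [-1.98556720e+01  2.54364093e+01  9.80905715e+01  1.98997131e-02
  5.64801744e+01  1.24453674e+02]
```

Turned 60° from home. Now I feel for the stop at about 75°.

Call:
{"op": "apply_moves", "data": {
  "rows": [
    [0,0,0,-3],
    [0,0,0,-6],
    [0,0,0,-9],
    [0,0,0,-12],
    [0,0,0,-12]
  ]
}}

```text
time: 13.3
eef_pos: [0.5085, -0.0598, 0.1228]
orientation: [[0.402, -0.916, 0.001], [-0.916, -0.402, 0.0], [0.0, -0.001, -1.0]]
ft_force: [3.0, 4.3, -2.2]
gripper_width: 0.0076
gripper_force: 40.0
```

Call:
{"op": "apply_moves", "data": {
  "rows": [
    [0,0,0,-1],
    [0,0,0,-2],
    [0,0,0,-2],
    [0,0,0,-2]
  ]
}}

```text
time: 13.7
eef_pos: [0.5087, -0.0598, 0.1228]
orientation: [[0.37, -0.929, 0.002], [-0.929, -0.37, 0.0], [0.0, -0.001, -1.0]]
ft_force: [5.0, 4.3, -2.3]
gripper_width: 0.0079
gripper_force: 40.0
```

Run:
```python
from h import *
s=sense();print(s["ft_force"],s["wrist_torque"],s["joint_pos"],np.degrees(np.arctan2(s["orientation"][1][0],s["orientation"][0][0])))
```

```text
[ 5.0289599   4.31412031 -2.3339536 ] [ 0.95146497 -0.96423381  0.02230493] [-1.98487105e+01  2.54463179e+01  9.80598645e+01  4.39811133e-02
  5.64125194e+01  1.38391716e+02] -68.26475126225927
```

Call:
{"op": "apply_moves", "data": {
  "rows": [
    [0,0,0,-1],
    [0,0,0,-2],
    [0,0,0,-2],
    [0,0,0,-2]
  ]
}}

```text
time: 14.1
eef_pos: [0.509, -0.0598, 0.1228]
orientation: [[0.338, -0.941, 0.002], [-0.941, -0.338, 0.0], [0.001, -0.002, -1.0]]
ft_force: [7.0, 5.2, -3.3]
gripper_width: 0.0073
gripper_force: 40.0
```

Run:
```python
from h import *
i=camera_info("wrist");im=read_camera("wrist");s=sense();print(s["ft_force"],s["wrist_torque"],np.degrees(np.arctan2(s["orientation"][1][0],s["orientation"][0][0])))
cv2.imwrite("pics/stop.png",im)
```

```text
[ 6.39718637  4.30066141 -3.22352277] [ 1.04525433 -1.23296036  0.06061482] -70.2638339112705
```

View pics/stop.png

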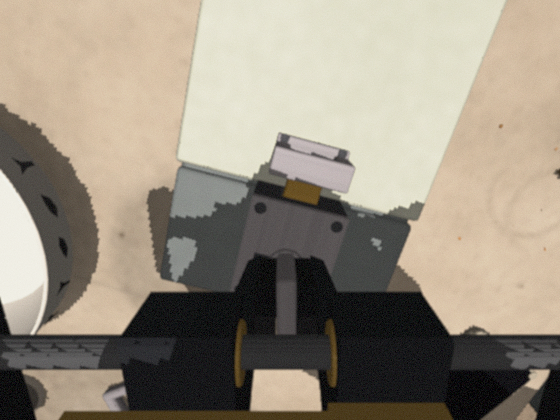

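The brass bolt now spans from the lock case to the keeper at about (303,190), so it is thrown. Turning back home.

Call:
{"op": "apply_moves", "data": {
  "rows": [
    [0,0,0,6],
    [0,0,0,12],
    [0,0,0,18],
    [0,0,0,24],
    [0,0,0,30],
    [0,0,0,36],
    [0,0,0,42],
    [0,0,0,48],
    [0,0,0,48]
  ]
}}

```text
time: 15.05
eef_pos: [0.508, -0.0603, 0.1227]
orientation: [[0.926, -0.379, -0.001], [-0.379, -0.926, -0.001], [-0.0, 0.001, -1.0]]
ft_force: [-0.5, 1.2, -0.5]
gripper_width: 0.0076
gripper_force: 40.0
```

Call:
{"op": "apply_moves", "data": {
  "rows": [
    [0,0,0,5],
    [0,0,0,10],
    [0,0,0,15],
    [0,0,0,20],
    [0,0,0,24],
    [0,0,0,26],
    [0,0,0,26]
  ]
}}

```text
time: 15.75
eef_pos: [0.5081, -0.0602, 0.1227]
orientation: [[0.998, 0.061, -0.0], [0.061, -0.998, -0.0], [-0.0, 0.0, -1.0]]
ft_force: [-0.6, -0.4, -0.5]
gripper_width: 0.0079
gripper_force: 40.0
```

Call:
{"op": "apply_moves", "data": {
  "rows": [
    [0,0,0,1],
    [0,0,0,2],
    [0,0,0,2],
    [0,0,0,2]
  ]
}}

```text
time: 16.15
eef_pos: [0.5082, -0.06, 0.1227]
orientation: [[0.995, 0.096, -0.0], [0.096, -0.995, -0.0], [-0.0, 0.0, -1.0]]
ft_force: [0.8, 1.2, 0.5]
gripper_width: 0.0074
gripper_force: 40.0
```

Run:
```python
from h import *
s=sense();print(s["ft_force"],s["wrist_torque"],np.degrees(np.arctan2(s["orientation"][1][0],s["orientation"][0][0])))
```

```text
[0.77214787 1.1554478  0.45524251] [ 0.02413863 -0.01085975 -0.0284401 ] 5.535715994692114
```

Home, with little force. Now I draw it out gently.

Call:
{"op": "apply_moves", "data": {
  "rows": [
    [0,0,0.1,0],
    [0,0,0.3,0],
    [0,0,0.5,0],
    [0,0,0.5,0]
  ]
}}

```text
time: 16.55
eef_pos: [0.5084, -0.06, 0.1281]
orientation: [[0.995, 0.097, 0.001], [0.097, -0.995, -0.0], [0.001, 0.0, -1.0]]
ft_force: [0.3, 1.0, -0.2]
gripper_width: 0.0078
gripper_force: 40.0
```

Call:
{"op": "apply_moves", "data": {
  "rows": [
    [0,0,0.1,0],
    [0,0,0.2,0],
    [0,0,0.3,0],
    [0,0,0.3,0]
  ]
}}

```text
time: 16.95
eef_pos: [0.5083, -0.06, 0.1308]
orientation: [[0.995, 0.097, 0.0], [0.097, -0.995, -0.0], [0.0, 0.0, -1.0]]
ft_force: [0.3, -0.1, -0.2]
gripper_width: 0.0077
gripper_force: 40.0
```

Call:
{"op": "apply_moves", "data": {
  "rows": [
    [0,0,0.8,0],
    [0,0,1.8,0],
    [0,0,3.5,0],
    [0,0,4.8,0],
    [0.1,3,4.8,-1],
    [0.2,7,4.8,-3],
    [0.3,11,4.8,-5],
    [0.5,15,4.8,-6.6],
    [0.5,19,4.8,-6.6],
    [0.5,23,4.8,-6.6]
  ]
}}

```text
time: 17.95
eef_pos: [0.5132, 0.1717, 0.1798]
orientation: [[1.0, -0.018, 0.001], [-0.018, -1.0, 0.0], [0.001, -0.0, -1.0]]
ft_force: [0.7, -0.1, -1.3]
gripper_width: 0.0075
gripper_force: 40.0
```

Call:
{"op": "apply_moves", "data": {
  "rows": [
    [0,4,0,0],
    [0,8,0,0],
    [0,10,0,0],
    [0,11.2,0,0],
    [0,11.2,-2,0],
    [0,11.2,-4,0],
    [0,11.2,-6,0],
    [0,11.2,-6.6,0],
    [0,11.2,-6.6,0]
  ]
}}

```text
time: 18.85
eef_pos: [0.5132, 0.2816, 0.1127]
orientation: [[1.0, -0.019, -0.001], [-0.019, -1.0, -0.0], [-0.001, 0.0, -1.0]]
ft_force: [0.3, -0.5, -0.3]
gripper_width: 0.0073
gripper_force: 40.0
```

Run:
```python
from h import *
i=camera_info("wrist");im=read_camera("wrist");s=sense();print(s["eef_pos"],s["ft_force"])
x,y,w,h=200,110,170,150
cv2.imwrite("pics/back.png",cv2.resize(im[y:y+h,x:x+w],None,fx=4,fy=4,interpolation=cv2.INTER_CUBIC))
```

```text
[0.51363351 0.28181742 0.11351758] [ 0.61704289 -0.02664648 -0.62095054]
```

View pics/back.png

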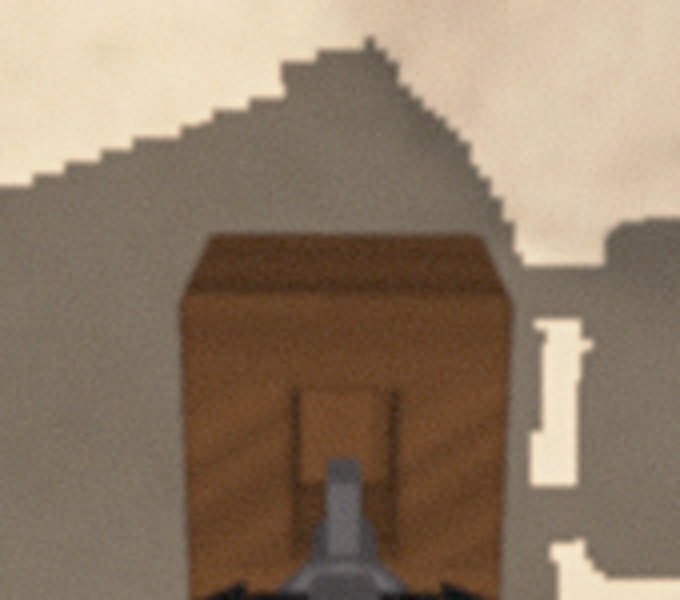

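The bit (crop x 344) is centred over the well (crop x 296–395), with the block's +x end towards the top. Lowering the key.

Call:
{"op": "apply_moves", "data": {
  "rows": [
    [0,0,-0.4,0],
    [0,0,-0.8,0],
    [0,0,-1.2,0],
    [0,0,-1.6,0],
    [0,0,-2,0],
    [0,0,-2,0]
  ]
}}

```text
time: 19.5
eef_pos: [0.5129, 0.282, 0.0921]
orientation: [[1.0, -0.018, -0.001], [-0.018, -1.0, -0.0], [-0.001, 0.0, -1.0]]
ft_force: [0.0, 0.8, -1.1]
gripper_width: 0.0075
gripper_force: 40.0
```

Call:
{"op": "apply_moves", "data": {
  "rows": [
    [0,0,-0.4,0],
    [0,0,-0.8,0],
    [0,0,-1.1,0],
    [0,0,-1.3,0],
    [0,0,-1.4,0],
    [0,0,-1.4,0]
  ]
}}

```text
time: 20.1
eef_pos: [0.5132, 0.282, 0.0792]
orientation: [[1.0, -0.018, -0.0], [-0.018, -1.0, -0.0], [-0.0, 0.0, -1.0]]
ft_force: [-2.6, -2.0, 4.2]
gripper_width: 0.0075
gripper_force: 40.0
```

Call:
{"op": "apply_moves", "data": {
  "rows": [
    [0,0,0,0],
    [0,0,0,0],
    [0,0,0,0],
    [0,0,0,0],
    [0,0,0,0],
    [0,0,0,0]
  ],
  "claw": 4
}}

```text
time: 20.7
eef_pos: [0.5132, 0.2821, 0.0787]
orientation: [[1.0, -0.018, -0.0], [-0.018, -1.0, 0.0], [-0.0, -0.0, -1.0]]
ft_force: [-0.1, 0.1, 0.2]
gripper_width: 0.0401
gripper_force: 0.0
```

Call:
{"op": "apply_moves", "data": {
  "rows": [
    [0,0,1,0],
    [0,0,3,0],
    [0,0,6,0],
    [0,0,10,0],
    [0,0,14,0],
    [0,0,14.5,0],
    [0,0,14.5,0],
    [0,0,14.5,0]
  ]
}}

```text
time: 21.5
eef_pos: [0.5127, 0.2819, 0.2225]
orientation: [[1.0, -0.018, -0.002], [-0.018, -1.0, -0.001], [-0.002, 0.001, -1.0]]
ft_force: [-0.0, -0.8, 0.1]
gripper_width: 0.0402
gripper_force: 0.0
```

Run:
```python
from h import *
im=read_camera("wrist");s=sense();print(s["eef_pos"],s["ft_force"],s["gripper_width"])
cv2.imwrite("pics/end.png",cv2.resize(im[110:290,190:390],None,fx=3.3,fy=3.3,interpolation=cv2.INTER_CUBIC))
```

```text
[0.51267513 0.28184592 0.22219546] [-0.49301998  0.30515863 -0.03136411] 0.04010172834036887
```

View pics/end.png

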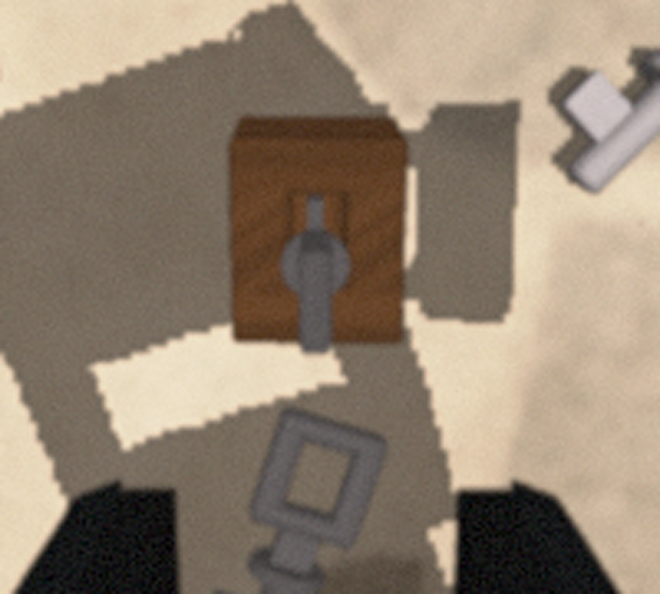

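The key stands in its well as it did at the start (collar at crop (315,265)), and the gripper is clear.

```bash
python3 -c "
from bench import *
print(job_done())"
```

```text
the job is handed in; nothing more can be done
None
```

The box is locked: the camera showed the bolt across to the keeper with the key at its stop. The key is back upright in its stand, and I handed the job in at about 21.5 s; no verdict came back.

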